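# Seat the porous stone in the consolidation cell base

## Robot

A 7-joint arm with a two-finger parallel gripper is mounted at the origin on the work surface. World frame = base frame: x ahead of the robot, y to its left, z up, the work surface at z = 0. Lengths are in m, angles in rad, forces in N, time in s.
With the tool pointing down it reaches from about 0.4 to 0.85 m from the base axis. Payload 10.4 kg.
Tool frame: the origin (TCP) lies at the very end of the fingers, on their centre line; the grasp point (between the pads) lies 19 mm behind it; z points along the fingers, y is the direction in which the jaws open and shut (so a half turn about z gives the same grasp; the last joint's range is limited). The gripper opens to 85 mm and grips with 20 to 120 N. Pads are 22 mm wide; open, the fingers measure 114 mm over their backs; the gripper's body (76 mm by 85 mm) begins 54 mm behind the grasp point. The pads swing forward as they close: fully open they stand 13 mm farther back than shut.
Start: joints at [-1.269, 0.332, -0.065, 1.46, 0.022, 1.35, -0.088], TCP at [0.199, 0.592, 0.199] pointing down, gripper open.
Joint ranges: [-2.6, 2.6], [-0.5, 2.12], [-1.47, 1.34], [0.16, 2.42], [-1.27, 4.41], [0.06, 2.06], [-2.6, 2.6]. Speed limits (rad/s): [2.22, 2.22, 2.79, 2.79, 3.14, 3.14, 3.14].

## Interface

Orientations are given as a unit quaternion [x, y, z, w].
In Python, from workcell import get_obs, camera, camera_info, hand_in gives the robot as it stands.
- The arm moves only by the tool move_arm, never from a script. Its argument "moves" is a list of rows, each a list of 3 entries, a list of its own where there are three numbers: the shift along the tool's x, y, z in units of 25 mm (1.0 is 25 mm), then the turn, a rotation vector about the tool's x, y, z in degrees, then the opening, from 0 (shut) to 1 (fully open). A call has 1 to 5 rows; each row shifts and turns the commanded pose from where the row before left it, along the tool's axes as they then stand; what a row does not reach is not made up. A row lasts 1/8 s, in which the tool goes at most 62.5 mm and 10.7 degrees, less where a joint would pass 70% of its speed; a pose out of reach is approached as far as the arm can. A call is refused whole if a number of a shift passes 1 or a number of a turn 10.7, either way. A call with a gripper value outside its range is refused whole. The fingers move at their own pace and stop on an object; "squeeze" is the grip in N (left out, the last holds). Time passes only in rows, so rows that do not move let the fingers close. It gives the time, the measured TCP pose, the force and the opening at its end, in the units of the state.
- get_obs(): the state, without advancing time (a new reading comes with each control period).
- camera(name): name is "scene" or "top" or "wrist"; returns the picture (480x640x3 uint8, red, green, blue); there is no depth.
- camera_info(name): a dict with "fx", "fy", "cx", "cy" (pixels), "origin" and "rotation" of the camera in the world. Camera axes: x right, y down, z forward; pixel columns grow to the right and rows downward; lengths in m; the calibration is good to about 2 mm. A picture is of the moment at which its call begins: read the wrist's pose just before it. camera_info takes no time and is no camera call; for the wrist camera it gives the pose at the moment of the call.
- hand_in(): hands the job in, once; it reports no verdict.
The state is a dict: "clock": time; "joint_pos": joint angles; "joint_velocities": joint speeds; "tau": joint torques, N m; "position": TCP position; "ee_rot": TCP orientation; "ft_force": force on the tool from outside, world axes, zero at the start; "torque": the same for the moment, N m; "grip_width": opening from 0.0 (shut) to 1.0 (fully open).
Only numpy, scipy, OpenCV 4.12 (cv2) and the standard library are available. Lean on these libraries where they do the work, as an engineer would, in place of code of your own. Each camera call takes 0.05 s, during which the arm holds its last target. There are 200 camera calls.

## Task

With the fingertips, push the loose pale porous stone disc across the top of the brass base plate until it drops into the round recess in the middle of the plate and lies flat on the recess floor. Only slide it, do not lift it off the plate. Leave the loading cap and the other loose things on the bench where they are, and take the hand clear at the end.

Things in the scene. Friction and masses are not known exactly. Their poses are not given: they have to be found in the camera images.
- cell: Brass base plate of a consolidation cell, fixed to the bench: 130 (x) by 340 (y) by 20 mm high, flat on top. Origin at the centre of its underside (on the bench); its long side runs along its y axis, z is up. A round flat-bottomed recess with a dark floor, 70 mm in diameter and 10 mm deep opens upward at the plate's centre (floor 10 mm above the bench, mouth 20 mm above it, no raised rim).
- stone_center (a point): Centre (half-way up) of the loose pale porous stone, a solid disc 64 mm in diameter and 12 mm thick, about 0.06 to 0.12 kg. It starts lying flat on top of the plate on one of the two wings beside the recess, 85 to 115 mm from the recess centre along the plate and up to 15 mm off the plate's centre line. Seated, it stands 2 mm proud of the plate top.
- cap: Aluminium loading cap with a black knob, 58 mm in diameter at the foot and 44 mm high, 0.22 kg, standing loose on the plate's other wing; origin at the centre of its underside. Stays where it is.
- sieve: Bystander: open round steel sieve pan, 150 mm in diameter, 50 mm high, on the bench to the robot's left; origin at the centre of its underside.
- jar: Bystander: glass jar with black lid, 72 mm in diameter, 120 mm high, beyond the plate; origin at the centre of its underside.
- mallet: Bystander: black rubber mallet lying on the bench to the robot's right, handle 250 mm long with head 90 mm across and 66 mm high; origin on the bench under the handle, handle along x, head centre at +100 mm.
- thermometer: Bystander: yellow digital probe thermometer lying on the bench to the robot's left, about 165 mm long, 16 mm high; origin under its 55 mm body, probe along +x.
- scraper: Bystander: scraper with black and red handle lying on the bench to the robot's right, 190 mm long, 24 mm high; origin on the bench where blade meets handle, blade along +x.
There are look-alikes about, which are no part of the job. What is shaped like the part that bears stone_center but pink is not meant.

How it is judged:
At the end, for the whole second after the job is handed in: The stone lies flat (within 0.04 rad) on the recess floor (stone centre 13.5 to 17.5 mm above the bench, 16 when home), within 5 mm of the recess axis, at rest (z of stone_center in the frame of cell between 0.0135 and 0.0175 m and horizontal distance between stone_center and cell below 0.005 m and angle between the z axis of stone_center and the z axis of cell, either way round below 0.04 rad and linear speed of stone below 0.01 m/s); the robot touches nothing.
It fails at once if the stone is lifted more than 5 mm off the plate (z of stone_center in the frame of cell above 0.031 m).
It fails at once if the loading cap is shifted by more than 12 mm (distance of cap from where it was at the start of the episode above 0.012 m).
It fails at once if another loose thing on the bench is shifted by more than 12 mm (distance of any of sieve, jar, mallet, thermometer, scraper from where it was at the start of the episode above 0.012 m).
It also fails if it takes over 32 s, if anything falls off the work surface, if the arm or the gripper's body presses on something with over 40 N, if the wrist force passes 120 N, or if a joint passes its speed limit or range.

## Working session

There is one attempt and no reset: what is moved stays moved. The work goes in short steps, Python scripts to look and compute and a tool call to move; the robot and the scene stay as the last step left them, time stands still between calls to the robot, and variables do not carry over. Pictures are saved under pics/ and viewed, about 8 in all and at most 12, crops included, and the job is handed in when it is done.

Besides the shell and the picture viewer there is one more tool, called by a JSON object that holds its "op" and its "data". move_arm: Moves the arm, as the interface text tells. Its arguments: {"type":"object","properties":{"moves":{"type":"array","items":{"type":"array"}},"squeeze":{"type":"number"}},"required":["moves"]}

```bash
mkdir -p pics
python3 - <<'E'
from workcell import *
import cv2
for n in ("top","scene"):
    im=camera(n); cv2.imwrite(f"pics/{n}0.png",im[:,:,::-1]); i=camera_info(n); print(n,i)
o=get_obs();print(o)
E
```

```text
top {'fx': 447.963538772334, 'fy': 447.963538772334, 'cx': 320.53455506359944, 'cy': 242.23781996685585, 'origin': array([ 0.41436034, -0.00242709,  1.15520516]), 'rotation': array([ 0.70882715, -0.70350739,  0.0307144 , -0.04120747])}
scene {'fx': 503.2878675578929, 'fy': 503.2878675578929, 'cx': 313.35681557148, 'cy': 241.81419555149523, 'origin': array([1.35139489, 0.52011609, 0.76088421]), 'rotation': array([ 0.43982693,  0.77212037, -0.40130605, -0.22211676])}
{'clock': 0.1, 'joint_pos': array([-1.26860122,  0.33281897, -0.06469111,  1.46086859,  0.02161136,
        1.34987888, -0.08850357]), 'joint_velocities': array([ 0.00060977, -0.00294562, -0.00066835, -0.00260534,  0.00154037,
       -0.00023715, -0.00102147]), 'tau': array([ 1.12506303e-03, -6.26739693e+01,  4.87096177e-02, -3.92428064e+01,
        1.63289480e-02,  6.94666291e-03, -7.48985121e-05]), 'position': array([0.19934039, 0.59196254, 0.19838368]), 'ee_rot': array([ 1.61679719e-01,  9.86843078e-01, -6.35382049e-04, -6.80815224e-05]), 'ft_force': array([ 1.098561  , -0.13940822,  0.0883994 ]), 'torque': array([-0.02191422, -0.01071132,  0.04260453]), 'grip_width': 0.9977419990096421}
```

View pics/top0.png

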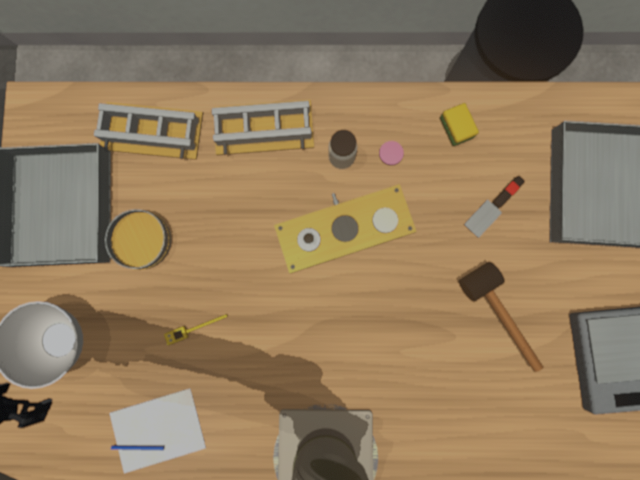

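View pics/scene0.png

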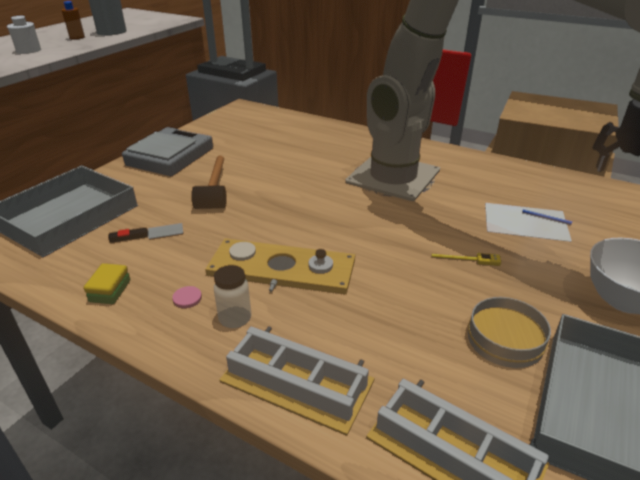

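Candidates: the pale disc on the plate's right wing at top (385,220), the pink disc on the bench at (391,152) which is the decoy, and the capped disc at (309,238) which is the loading cap. I choose (385,220). Next I measure it and check one close crop.

```bash
cat > h.py <<'E'
import numpy as np, cv2
from workcell import *
from scipy.spatial.transform import Rotation as R
def cast(px,info,z):
    px=np.atleast_2d(np.asarray(px,float))
    d=np.c_[(px[:,0]-info['cx'])/info['fx'],(px[:,1]-info['cy'])/info['fy'],np.ones(len(px))]@R.from_quat(info['rotation']).as_matrix().T
    o=np.array(info['origin']); return (o+d*((z-o[2])/d[:,2])[:,None])[:,:2]
def biggest(mask,near):
    cs,_=cv2.findContours(mask.astype(np.uint8),cv2.RETR_EXTERNAL,cv2.CHAIN_APPROX_NONE)
    cs=[c for c in cs if cv2.contourArea(c)>60]
    return min(cs,key=lambda c:np.hypot(*(c.reshape(-1,2).mean(0)-near))).reshape(-1,2)
def circ(P):
    s=np.linalg.lstsq(np.c_[2*P,np.ones(len(P))],(P**2).sum(1),rcond=None)[0]
    return s[:2],np.sqrt(s[2]+s[0]**2+s[1]**2)
E
python3 - <<'E'
from h import *
im=cv2.imread("pics/top0.png"); i=camera_info("top")
hsv=cv2.cvtColor(im,cv2.COLOR_BGR2HSV)
for p in [(385,220),(345,228),(290,250),(365,215),(300,180),(391,152),(309,247)]: print(p,hsv[p[1],p[0]])
c=im[170:290,260:430]; cv2.imwrite("pics/crop.png",cv2.resize(c,None,fx=4.6,fy=4.6,interpolation=cv2.INTER_CUBIC))
E
```

```text
(385, 220) [ 28  23 180]
(345, 228) [ 21  40 102]
(290, 250) [ 25 133 180]
(365, 215) [ 23 139 180]
(300, 180) [ 17 113 172]
(391, 152) [173  79 180]
(309, 247) [ 26  11 179]
```

View pics/crop.png

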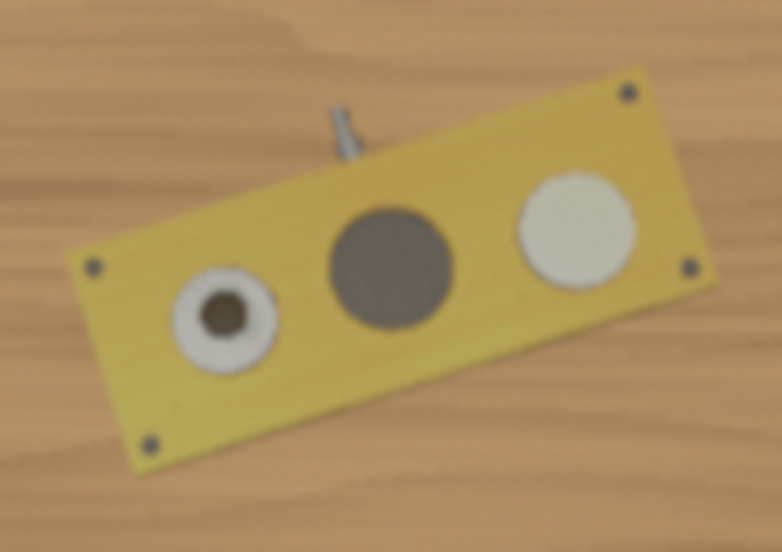

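The crop shows a pale off-white disc at crop (577,230), an empty dark recess at (392,268), and the cap with its knob at (225,320). The choice holds.

Run:
```python
from h import *
im=cv2.imread("pics/top0.png"); i=camera_info("top")
hsv=cv2.cvtColor(im,cv2.COLOR_BGR2HSV); H,S,V=cv2.split(hsv)
roi=np.zeros(S.shape,bool); roi[180:280,265:425]=1
st=biggest((S<60)&(V>140)&roi,(385,220)); print("stone",*circ(cast(st,i,0.032)))
rc=biggest((S<70)&(V<125)&roi,(345,228)); print("recess z20",*circ(cast(rc,i,0.02)), "z10",*circ(cast(rc,i,0.01)))
cp=biggest((S<60)&(V>125)&roi,(309,238)); print("cap",*circ(cast(cp,i,0.01)))
sc=np.array([[396.5,190.1],[410,228.2],[280.3,228],[292.6,266.8]])
w=cast(sc,i,0.02); print("screws",w,"mean",w.mean(0)); d=w[:2].mean(0)-w[2:].mean(0); print("axis",d/np.linalg.norm(d),np.degrees(np.arctan2(d[1],d[0])))
o=get_obs(); print(R.from_quat(o['ee_rot']).as_matrix().round(3))
# scene view cross-check
im=camera("scene");i=camera_info("scene");H,S,V=cv2.split(cv2.cvtColor(im[:,:,::-1].copy(),cv2.COLOR_BGR2HSV))
for p in [(242,250),(281,262),(225,262)]: print(p,H[p[1],p[0]],S[p[1],p[0]],V[p[1],p[0]])
roi=np.zeros(S.shape,bool); roi[235:295,205:300]=1
st=biggest((S<60)&(V>140)&roi,(242,250)); print("stone",*circ(cast(st,i,0.030)))
rc=biggest((S<70)&(V<125)&roi,(281,262)); print("recess",*circ(cast(rc,i,0.018)))
```

```text
stone [ 0.58717243 -0.14740364] 0.030382347724325676
recess z20 [ 0.56684755 -0.04595462] 0.03070320183856169 z10 [ 0.5681908  -0.04633805] 0.030973665742025595
cap [0.53904664 0.04611868] 0.028255126289831706
screws [[ 0.66633268 -0.17935161]
 [ 0.56772838 -0.21279081]
 [ 0.5661476   0.11820403]
 [ 0.46713504  0.08524396]] mean [ 0.56683592 -0.04717361]
axis [ 0.31944532 -0.94760471] -71.37061669200415
[[-0.948  0.319 -0.   ]
 [ 0.319  0.948 -0.001]
 [-0.    -0.001 -1.   ]]
(242, 250) 19 37 171
(281, 262) 17 40 89
(225, 262) 20 150 170
stone [ 0.58859353 -0.15086297] 0.028845551200738687
recess [ 0.57227894 -0.04655926] 0.026324002337566925
```

{"op": "move_arm", "data": {"moves": [[[0, 0, 0], [0, 0, 10], 0.5], [[0, 0, 0], [0, 0, 10], 0.5], [[0, 0, 0], [0, 0, 10], 0.5], [[0, 0, 0], [0, 0, 10], 0.5], [[0, 0, 0], [0, 0, 10], 0.5]], "squeeze": 20}}

```text
clock: 0.78
position: [0.1994, 0.5922, 0.1988]
ee_rot: [0.566, 0.824, -0.0, 0.0]
ft_force: [0.4, 0.0, 0.2]
grip_width: 0.502
```

{"op": "move_arm", "data": {"moves": [[[0, 0, 0], [0, 0, 10], 0.5], [[-1, 0.27, 0], [0, 0, 0], 0.5], [[-1, 0.27, 0], [0, 0, 0], 0.5], [[-1, 0.27, 0], [0, 0, 0], 0.5], [[-1, 0.27, 0], [0, 0, 0], 0.5]]}}

```text
clock: 1.4
position: [0.2459, 0.4987, 0.1989]
ee_rot: [0.633, 0.774, -0.0, 0.0]
ft_force: [0.2, -0.3, -0.1]
grip_width: 0.499
```

{"op": "move_arm", "data": {"moves": [[[-1, 0.27, 0], [0, 0, 0], 0.5], [[-1, 0.27, 0], [0, 0, 0], 0.5], [[-1, 0.27, 0], [0, 0, 0], 0.5], [[-1, 0.27, 0], [0, 0, 0], 0.5], [[-1, 0.27, 0], [0, 0, 0], 0.5]]}}

```text
clock: 2.02
position: [0.3039, 0.3826, 0.1991]
ee_rot: [0.633, 0.774, 0.0, -0.0]
ft_force: [0.0, -0.5, -0.3]
grip_width: 0.499
```

{"op": "move_arm", "data": {"moves": [[[-1, 0.27, 0], [0, 0, 0], 0.5], [[-1, 0.27, 0], [0, 0, 0], 0.5], [[-1, 0.27, 0], [0, 0, 0], 0.5], [[-1, 0.27, 0], [0, 0, 0], 0.5], [[-1, 0.27, 0], [0, 0, 0], 0.5]]}}

```text
clock: 2.65
position: [0.3615, 0.2667, 0.1991]
ee_rot: [0.633, 0.774, 0.0, -0.0]
ft_force: [0.1, 0.1, 0.8]
grip_width: 0.499
```

{"op": "move_arm", "data": {"moves": [[[-1, 0.27, 0], [0, 0, 0], 0.5], [[-1, 0.27, 0], [0, 0, 0], 0.5], [[-1, 0.27, 0], [0, 0, 0], 0.5], [[-1, 0.27, 0], [0, 0, 0], 0.5], [[-1, 0.27, 0], [0, 0, 0], 0.5]]}}

```text
clock: 3.28
position: [0.4191, 0.1508, 0.199]
ee_rot: [0.633, 0.774, 0.0, -0.0]
ft_force: [-0.1, -0.2, -0.4]
grip_width: 0.502
```

{"op": "move_arm", "data": {"moves": [[[-1, 0.27, 0], [0, 0, 0], 0.5], [[-1, 0.27, 0], [0, 0, 0], 0.5], [[-1, 0.27, 0], [0, 0, 0], 0.5], [[-1, 0.27, 0], [0, 0, 0], 0.5], [[-1, 0.27, 0], [0, 0, 0], 0.5]]}}

```text
clock: 3.9
position: [0.4768, 0.035, 0.1991]
ee_rot: [0.633, 0.774, 0.0, -0.0]
ft_force: [0.1, 0.5, 0.0]
grip_width: 0.506
```

{"op": "move_arm", "data": {"moves": [[[-1, 0.27, 0], [0, 0, 0], 0.5], [[-1, 0.27, 0], [0, 0, 0], 0.5], [[-1, 0.27, 0], [0, 0, 0], 0.5], [[-1, 0.27, 0], [0, 0, 0], 0.5], [[-1, 0.27, 0], [0, 0, 0], 0.5]]}}

```text
clock: 4.53
position: [0.5346, -0.0807, 0.199]
ee_rot: [0.633, 0.774, 0.0, -0.0]
ft_force: [0.5, 0.9, 0.1]
grip_width: 0.5
```

{"op": "move_arm", "data": {"moves": [[[-1, 0.29, 0], [0, 0, 0], 0.5], [[-1, 0.29, 0], [0, 0, 0], 0.5], [[-1, 0.29, 0], [0, 0, 0], 0.5], [[-1, 0.29, 0], [0, 0, 0], 0.5], [[-1, 0.29, 0], [0, 0, 0], 0.5]]}}

```text
clock: 5.15
position: [0.5948, -0.196, 0.1989]
ee_rot: [0.633, 0.774, 0.0, -0.0]
ft_force: [0.8, -0.1, 0.6]
grip_width: 0.502
```

{"op": "move_arm", "data": {"moves": [[[-0.26, 0.08, 1], [0, 0, 0], 0.5], [[0, 0, 1], [0, 0, 0], 0.5], [[0, 0, 1], [0, 0, 0], 0.5], [[0, 0, 1], [0, 0, 0], 0.5], [[0, 0, 0], [0, 0, 0], 0.5]]}}

```text
clock: 5.78
position: [0.5965, -0.2007, 0.0974]
ee_rot: [0.633, 0.774, -0.001, -0.002]
ft_force: [0.4, -0.4, 0.7]
grip_width: 0.501
```

Run:
```python
from h import *
o=get_obs(); i=camera_info("wrist"); im=camera("wrist")
cv2.imwrite("pics/w1.png",im[:,:,::-1]); print(o['position'],i,R.from_quat(o['ee_rot']).as_matrix().round(3).tolist(),o['clock'])
```

```text
[ 0.59654039 -0.20072998  0.09739885] {'fx': 421.0177018811951, 'fy': 421.0177018811951, 'cx': 316.8627425675836, 'cy': 242.14872049932023, 'origin': array([ 0.58415574, -0.1319309 ,  0.27233236]), 'rotation': array([0.98535676, 0.09867497, 0.01277762, 0.13846311])} [[-0.197, 0.98, -0.003], [0.98, 0.197, 0.001], [0.002, -0.003, -1.0]] 5.775
```

View pics/w1.png

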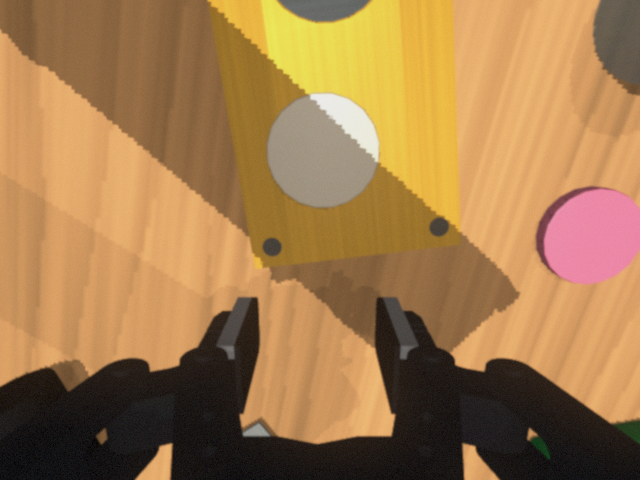

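The wrist view shows the stone at (323,150), half in shadow. The recess edge is at the top around (325,0), and the open fingertips sit at x≈248 and 388, midline 318. I cast these to the plate.

Run:
```python
from h import *
im=cv2.imread("pics/w1.png"); i=camera_info("wrist")
H,S,V=cv2.split(cv2.cvtColor(im,cv2.COLOR_BGR2HSV))
roi=np.zeros(S.shape,bool); roi[80:220,255:395]=1
st=biggest((S<75)&(V>90)&roi,(323,150)); c,r=circ(cast(st,i,.032)); print("stone",c,r,len(st))
roi[:]=0; roi[0:40,255:395]=1
m=(S<90)&(V<125)&roi; rc=biggest(m,(325,8)); rc=rc[rc[:,1]>1]; print("recess",*circ(cast(rc,i,.02)),len(rc))
p=get_obs()['position'][:2]; ex=np.array([-.197,.98]);ey=np.array([.98,.197])
for n,q in(("stone",c),("recess",np.array([.567,-.0468]))): print(n,(q-p)@ex,(q-p)@ey)
```

```text
stone [ 0.59111943 -0.14779697] 0.031174721057583767 319
recess [ 0.57104865 -0.04620812] 0.03411525902312295 86
stone 0.05354870416960682 0.004319005154137276
recess 0.1572772640074564 0.0005783698608859897
```

{"op": "move_arm", "data": {"moves": [[[0, 0.09, 1], [0, 0, 0], 0.5], [[0, 0, 1], [0, 0, 0], 0.5], [[0, 0, 0.5], [0, 0, 0], 0.5], [[0, 0, 0.2], [0, 0, 0], 0.5], [[0, 0, 0], [0, 0, 0], 0.5]]}}

```text
clock: 6.45
position: [0.6006, -0.2008, 0.0323]
ee_rot: [0.633, 0.774, 0.0, 0.0]
ft_force: [0.3, -0.2, 0.3]
grip_width: 0.499
```

{"op": "move_arm", "data": {"moves": [[[0, 0, 0.1], [0, 0, 0], 0.5], [[0, 0, 0.1], [0, 0, 0], 0.5], [[0, 0, 0], [0, 0, 0], 0.5]]}}

```text
clock: 6.82
position: [0.6002, -0.2005, 0.0265]
ee_rot: [0.633, 0.774, 0.0, -0.0]
ft_force: [-0.5, -0.0, -0.3]
grip_width: 0.501
```

{"op": "move_arm", "data": {"moves": [[[0, 0, 0.1], [0, 0, 0], 0.5], [[0, 0, 0.08], [0, 0, 0], 0.5], [[0, 0, 0], [0, 0, 0], 0.5]]}}

```text
clock: 7.2
position: [0.6, -0.2006, 0.0218]
ee_rot: [0.633, 0.774, -0.0, -0.0]
ft_force: [0.9, 0.2, 0.3]
grip_width: 0.5
```

Run:
```python
from h import *
im=camera("wrist"); cv2.imwrite("pics/w2.png",im[:,:,::-1]); print(get_obs()['position'],get_obs()['ft_force'])
```

```text
[ 0.60015299 -0.20060706  0.02197266] [ 0.73032339  0.3939745  -0.01500497]
```

View pics/w2.png

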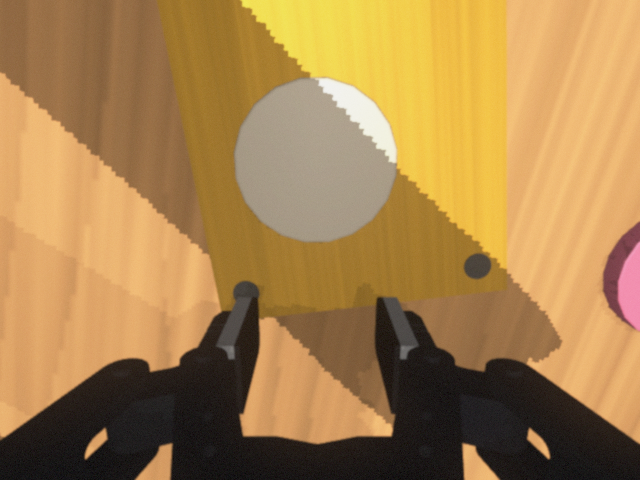

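Stone at (316,160) lies on the finger midline (318), so lateral alignment is good. The tips are about 20 mm behind it. I move forward a little and feel for the plate.

{"op": "move_arm", "data": {"moves": [[[0.4, 0, 0], [0, 0, 0], 0.5], [[0, 0, 0.08], [0, 0, 0], 0.5], [[0, 0, 0], [0, 0, 0], 0.5]]}}

```text
clock: 7.62
position: [0.5982, -0.1905, 0.0199]
ee_rot: [0.633, 0.774, 0.0, -0.0]
ft_force: [0.3, 0.7, 0.1]
grip_width: 0.502
```

{"op": "move_arm", "data": {"moves": [[[0, 0, 0.08], [0, 0, 0], 0.5], [[0, 0, 0], [0, 0, 0], 0.5]]}}

```text
clock: 7.88
position: [0.5981, -0.1909, 0.0179]
ee_rot: [0.634, 0.774, -0.0, -0.0]
ft_force: [0.4, 0.2, 0.5]
grip_width: 0.502
```

{"op": "move_arm", "data": {"moves": [[[0, 0, 0.08], [0, 0, 0], 0.5], [[0, 0, 0], [0, 0, 0], 0.5]]}}

```text
clock: 8.12
position: [0.5981, -0.1908, 0.0159]
ee_rot: [0.633, 0.774, -0.0, -0.0]
ft_force: [0.0, 0.5, 0.2]
grip_width: 0.496
```

{"op": "move_arm", "data": {"moves": [[[0, 0, 0.06], [0, 0, 0], 0.5], [[0, 0, 0], [0, 0, 0], 0.5]]}}

```text
clock: 8.38
position: [0.5982, -0.1908, 0.0145]
ee_rot: [0.633, 0.774, 0.0, -0.0]
ft_force: [-0.2, 0.1, -0.2]
grip_width: 0.501
```

{"op": "move_arm", "data": {"moves": [[[0, 0, -0.1], [0, 0, 0], 0.5], [[0.3, 0, 0], [0, 0, 0], 0.5], [[0.3, 0, 0], [0, 0, 0], 0.5], [[0.3, 0, 0], [0, 0, 0], 0.5], [[0.3, 0, 0], [0, 0, 0], 0.5]]}}

```text
clock: 9.0
position: [0.5922, -0.1605, 0.0171]
ee_rot: [0.633, 0.774, 0.0, -0.0]
ft_force: [0.3, -1.1, 0.6]
grip_width: 0.502
```

{"op": "move_arm", "data": {"moves": [[[0.3, 0, 0], [0, 0, 0], 0.5], [[0.3, 0, 0], [0, 0, 0], 0.5], [[0.3, 0, 0], [0, 0, 0], 0.5], [[0.3, 0, 0], [0, 0, 0], 0.5], [[0.1, 0, 0], [0, 0, 0], 0.5]]}}

```text
clock: 9.62
position: [0.5858, -0.1288, 0.017]
ee_rot: [0.633, 0.774, 0.0, -0.0]
ft_force: [0.3, -0.7, 0.7]
grip_width: 0.503
```

Run:
```python
from h import *
im=camera("wrist"); cv2.imwrite("pics/w3.png",im[:,:,::-1]); print(get_obs()['position'],get_obs()['ft_force'])
```

```text
[ 0.58586245 -0.1287878   0.01705488] [-0.29546119 -0.27185568 -0.27751922]
```

View pics/w3.png

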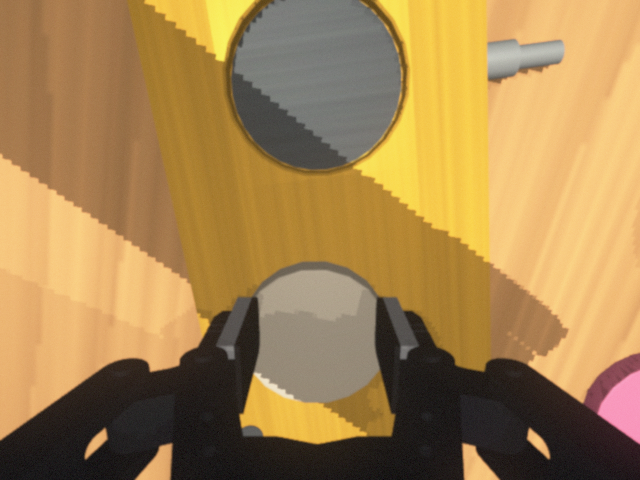

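The fingers (tips at (248,300) and (388,300)) now overlap the stone at (318,333), while the recess is at (318,85). The half-open tips stand higher than I assumed and passed over the stone without touching it. I back off and feel lower for the plate.

{"op": "move_arm", "data": {"moves": [[[-0.9, 0, 0], [0, 0, 0], 0.5], [[-0.9, 0, 0], [0, 0, 0], 0.5], [[-0.8, 0, 0], [0, 0, 0], 0.5], [[0, 0, 0.1], [0, 0, 0], 0.5], [[0, 0, 0], [0, 0, 0], 0.5]]}}

```text
clock: 10.3
position: [0.5985, -0.1923, 0.0141]
ee_rot: [0.633, 0.774, 0.0, -0.0]
ft_force: [0.0, 0.6, 0.2]
grip_width: 0.498
```

Run:
```python
from h import *
i=camera_info("wrist"); o=get_obs(); print(o['position'],i['origin'],o['clock'])
p=o['position'];
# where would TCP-height tip corners project?
M=R.from_quat(o['ee_rot']).as_matrix(); C=R.from_quat(i['rotation']).as_matrix()
for dz in (0,-.006,-.013,-.02,-.03):
  for dx in (-.011,0.011):
    q=C.T@(p+M@np.array([dx,.021,dz])-i['origin']); print(dz,dx,(i['cx']+i['fx']*q[0]/q[2]).round(),(i['cy']+i['fy']*q[1]/q[2]).round())
```

```text
[ 0.59845722 -0.19233219  0.01409989] [ 0.5855769  -0.12348116  0.18897517] 10.3
0 -0.011 361.0 308.0
0 0.011 362.0 262.0
-0.006 -0.011 362.0 313.0
-0.006 0.011 364.0 266.0
-0.013 -0.011 364.0 321.0
-0.013 0.011 366.0 272.0
-0.02 -0.011 366.0 329.0
-0.02 0.011 368.0 278.0
-0.03 -0.011 369.0 341.0
-0.03 0.011 371.0 288.0
```

{"op": "move_arm", "data": {"moves": [[[0, 0, 0.1], [0, 0, 0], 0.5], [[0, 0, 0.1], [0, 0, 0], 0.5], [[0, 0, 0], [0, 0, 0], 0.5]]}}

```text
clock: 10.68
position: [0.5986, -0.1928, 0.0093]
ee_rot: [0.633, 0.774, -0.0, -0.0]
ft_force: [-0.8, 0.2, -0.8]
grip_width: 0.499
```

{"op": "move_arm", "data": {"moves": [[[0, 0, 0.1], [0, 0, 0], 0.5], [[0, 0, 0], [0, 0, 0], 0.5]]}}

```text
clock: 10.92
position: [0.5986, -0.1932, 0.0069]
ee_rot: [0.633, 0.774, -0.0, -0.0]
ft_force: [-0.2, 0.8, -0.0]
grip_width: 0.501
```

Run:
```python
from h import *
a=camera("wrist"); b=camera("scene")
b=cv2.resize(b[190:310,160:320],(533,400),interpolation=cv2.INTER_CUBIC)
a=cv2.resize(a[200:480,150:490],(0,0),fx=.75,fy=.75)
o=np.zeros((400,800,3),np.uint8); o[:,:533]=b; o[:a.shape[0],540:540+a.shape[1]]=a
cv2.imwrite("pics/c4.png",o[:,:,::-1])
```

```text
(no output)
```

View pics/c4.png

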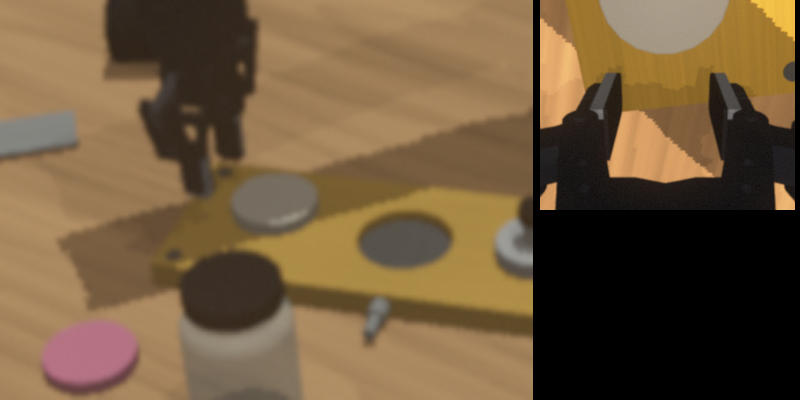

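The scene crop shows the finger tip at crop (205,193) just behind the stone (275,200) and only slightly above the plate. The stone is unmoved and flat. I continue feeling down.

{"op": "move_arm", "data": {"moves": [[[0, 0, 0.08], [0, 0, 0], 0.5], [[0, 0, 0], [0, 0, 0], 0.5]]}}

```text
clock: 11.28
position: [0.5986, -0.1932, 0.0049]
ee_rot: [0.633, 0.774, -0.0, -0.0]
ft_force: [-0.6, -0.1, -0.3]
grip_width: 0.498
```

{"op": "move_arm", "data": {"moves": [[[0, 0, 0.08], [0, 0, 0], 0.5], [[0, 0, 0], [0, 0, 0], 0.5]]}}

```text
clock: 11.52
position: [0.5986, -0.1932, 0.0029]
ee_rot: [0.633, 0.774, -0.0, -0.0]
ft_force: [-0.1, 0.8, 0.4]
grip_width: 0.498
```

{"op": "move_arm", "data": {"moves": [[[0, 0, 0.08], [0, 0, 0], 0.5], [[0, 0, 0], [0, 0, 0], 0.5]]}}

```text
clock: 11.78
position: [0.5986, -0.1932, 0.0009]
ee_rot: [0.633, 0.774, -0.0, -0.0]
ft_force: [-0.8, -0.4, -0.3]
grip_width: 0.503
```

{"op": "move_arm", "data": {"moves": [[[0, 0, 0.08], [0, 0, 0], 0.5], [[0, 0, 0], [0, 0, 0], 0.5]]}}

```text
clock: 12.02
position: [0.5986, -0.1932, -0.0011]
ee_rot: [0.633, 0.774, -0.0, -0.0]
ft_force: [0.2, 0.5, -0.1]
grip_width: 0.501
```

{"op": "move_arm", "data": {"moves": [[[0, 0, 0.1], [0, 0, 0], 0.5], [[0, 0, 0], [0, 0, 0], 0.5]]}}

```text
clock: 12.28
position: [0.5985, -0.1932, -0.0037]
ee_rot: [0.633, 0.774, -0.0, -0.0]
ft_force: [0.3, 0.1, -0.1]
grip_width: 0.499
```

{"op": "move_arm", "data": {"moves": [[[0, 0, 0.1], [0, 0, 0], 0.5], [[0, 0, 0], [0, 0, 0], 0.5]]}}

```text
clock: 12.52
position: [0.5986, -0.1932, -0.0062]
ee_rot: [0.633, 0.774, -0.0, -0.0]
ft_force: [-0.3, -0.2, 0.1]
grip_width: 0.507
```

Run:
```python
from h import *
i=camera_info("scene"); p=np.array([.5986,-.1932]); ex=np.array([-.197,.98]);ey=np.array([.98,.197])
for z in (0.007,.02,.03,.04,.05): q=cast([[221.5,247.9],[211,180]],i,z)-p; print(z,q@ex,q@ey)
a=camera("scene"); w=camera("wrist")
cv2.imwrite("pics/w5.png",cv2.resize(a[185:285,170:270],(600,600),interpolation=cv2.INTER_CUBIC)[:,:,::-1])
o=get_obs();i=camera_info("wrist")
for z in (.007,.02,.03,.04): q=cast([[377,298],[259,298]],i,z)-o['position'][:2]; print(z,q@ex,q@ey)
```

```text
0.007 [-0.02479158 -0.22850867] [-0.01761151 -0.33032455]
0.02 [-0.01486694 -0.21507113] [-0.00216304 -0.30948365]
0.03 [-0.0072326  -0.20473455] [ 0.0097204  -0.29345218]
0.04 [ 0.00040174 -0.19439798] [ 0.02160384 -0.27742072]
0.05 [ 0.00803608 -0.18406141] [ 0.03348728 -0.26138925]
0.007 [-0.00063585 -0.00066073] [ 0.02604956 -0.02302081]
0.02 [0.00504664 0.00502375] [ 0.0240225  -0.02110713]
0.03 [0.00941778 0.00939644] [ 0.02246323 -0.01963507]
0.04 [0.01378893 0.01376912] [ 0.02090396 -0.01816301]
```

View pics/w5.png

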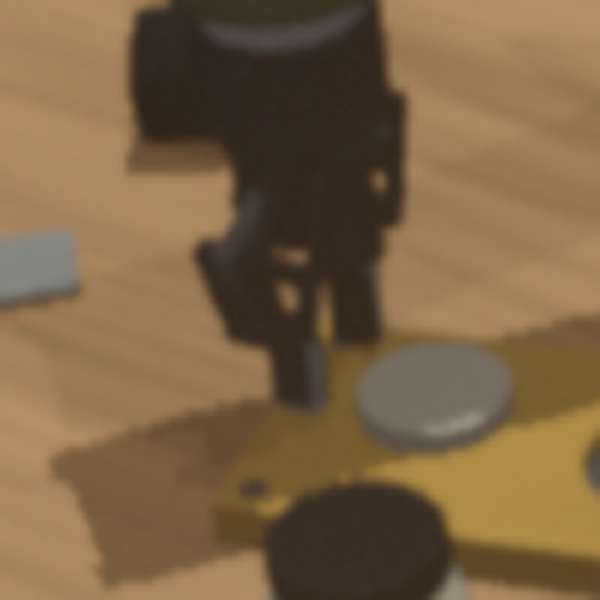

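Both views agree that the tips stand about 35 mm behind the nominal TCP. Finger tip at crop (303,405) still clears the plate slightly, and the stone at (435,390) is flat. I keep lowering by feel.

{"op": "move_arm", "data": {"moves": [[[0, 0, 0.1], [0, 0, 0], 0.5], [[0, 0, 0.1], [0, 0, 0], 0.5], [[0, 0, 0], [0, 0, 0], 0.5]]}}

```text
clock: 13.0
position: [0.5985, -0.1932, -0.0112]
ee_rot: [0.633, 0.774, -0.0, -0.0]
ft_force: [0.6, -0.1, 0.2]
grip_width: 0.495
```

{"op": "move_arm", "data": {"moves": [[[0, 0, 0.1], [0, 0, 0], 0.5], [[0, 0, 0], [0, 0, 0], 0.5]]}}

```text
clock: 13.25
position: [0.5986, -0.1932, -0.0136]
ee_rot: [0.633, 0.774, -0.0, -0.0]
ft_force: [-0.5, -0.2, -0.5]
grip_width: 0.5
```

{"op": "move_arm", "data": {"moves": [[[0.2, 0, 0.04], [0, 0, 0], 0.5], [[0.3, 0, 0], [0, 0, 0], 0.5], [[0.3, 0, 0], [0, 0, 0], 0.5], [[0.3, 0, 0], [0, 0, 0], 0.5], [[0.3, 0, 0], [0, 0, 0], 0.5]]}}

```text
clock: 13.88
position: [0.5922, -0.1589, -0.0139]
ee_rot: [0.633, 0.774, 0.0, 0.001]
ft_force: [0.6, -4.0, 5.9]
grip_width: 0.494
```

Run:
```python
from h import *
im=camera("wrist"); cv2.imwrite("pics/w6.png",im[:,:,::-1]); print(get_obs()['position'],get_obs()['ft_force'])
```

```text
[ 0.59214796 -0.1579642  -0.01385829] [-1.60456678 -2.00400211  6.34969193]
```

View pics/w6.png

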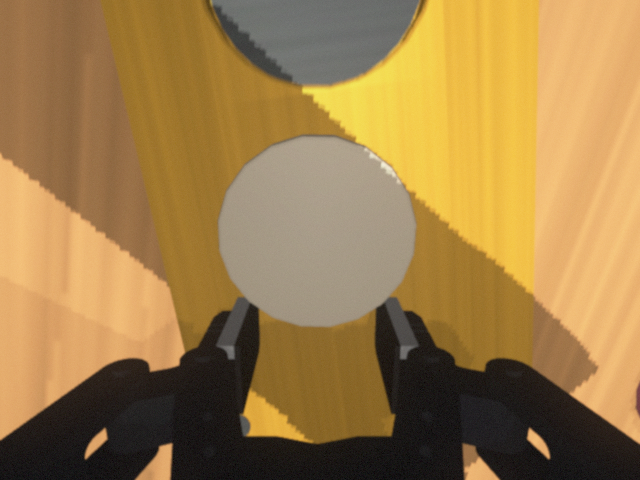

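The stone at (317,230) sits centred in the two-finger cradle, in line with the recess (centre about x=315). The 6 N upward force means the tips rub the plate, so I raise 3 mm and push on.

{"op": "move_arm", "data": {"moves": [[[0, 0, -0.12], [0, 0, 0], 0.5], [[0.3, 0, 0], [0, 0, 0], 0.5], [[0.3, 0, 0], [0, 0, 0], 0.5], [[0.3, 0, 0], [0, 0, 0], 0.5], [[0.3, 0, 0], [0, 0, 0], 0.5]]}}

```text
clock: 14.55
position: [0.5857, -0.1288, -0.0115]
ee_rot: [0.633, 0.774, 0.0, -0.0]
ft_force: [-0.3, -0.5, 0.4]
grip_width: 0.504
```

{"op": "move_arm", "data": {"moves": [[[0.3, 0, 0], [0, 0, 0], 0.5], [[0.3, 0, 0], [0, 0, 0], 0.5], [[0.3, 0, 0], [0, 0, 0], 0.5], [[0.3, 0, 0], [0, 0, 0], 0.5], [[0.3, 0, 0], [0, 0, 0], 0.5]]}}

```text
clock: 15.18
position: [0.5784, -0.0923, -0.0114]
ee_rot: [0.633, 0.774, 0.0, 0.0]
ft_force: [0.1, -1.3, 0.6]
grip_width: 0.504
```

{"op": "move_arm", "data": {"moves": [[[0.2, 0, 0], [0, 0, 0], 0.5], [[0.2, 0, 0], [0, 0, 0], 0.5], [[0, 0, 0], [0, 0, 0], 0.5]]}}

```text
clock: 15.55
position: [0.5764, -0.0824, -0.0115]
ee_rot: [0.633, 0.774, 0.0, -0.0]
ft_force: [-0.5, 0.2, 0.2]
grip_width: 0.495
```

Run:
```python
from h import *
im=camera("wrist"); cv2.imwrite("pics/w7.png",im[:,:,::-1]); print(get_obs()['position'],get_obs()['ft_force'])
```

```text
[ 0.57646801 -0.08272474 -0.01144801] [-0.35511445  0.27795762 -0.31433696]
```

View pics/w7.png

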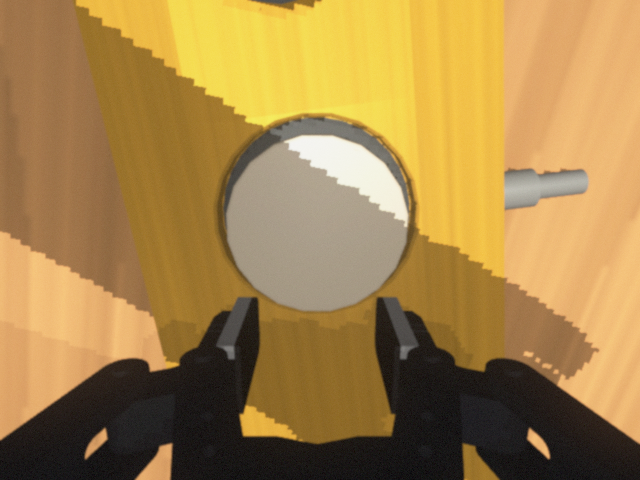

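The stone at (317,222) is inside the recess outline, with a crescent gap on the far side at row 125. It is either seated against the near wall or hanging on the near rim. I push 6 mm more, since the tips are above a seated stone and this can't hurt.

{"op": "move_arm", "data": {"moves": [[[0.08, 0, 0], [0, 0, 0], 0.5], [[0.08, 0, 0], [0, 0, 0], 0.5], [[0.08, 0, 0], [0, 0, 0], 0.5], [[0, 0, 0], [0, 0, 0], 0.5]]}}

```text
clock: 16.1
position: [0.5753, -0.0769, -0.0114]
ee_rot: [0.633, 0.774, 0.0, -0.0]
ft_force: [0.9, -0.0, 0.0]
grip_width: 0.498
```

{"op": "move_arm", "data": {"moves": [[[-0.6, 0, 0], [0, 0, 0], 0.5], [[-0.6, 0, 0], [0, 0, 0], 0.5], [[0, 0, 0], [0, 0, 0], 0.5]]}}

```text
clock: 16.48
position: [0.5812, -0.1092, -0.0113]
ee_rot: [0.635, 0.773, -0.0, 0.0]
ft_force: [0.2, 0.8, -0.6]
grip_width: 0.5
```

Run:
```python
from h import *
o=get_obs();i=camera_info("wrist");a=camera("wrist"); b=camera("scene"); np.save("w.npy",a)
b=cv2.resize(b[225:300,230:330],(400,300),interpolation=cv2.INTER_CUBIC)
a=cv2.resize(a[0:300,160:480],(400,375))
q=np.zeros((400,800,3),np.uint8); q[:300,:400]=b; q[:375,400:]=a
cv2.imwrite("pics/c8.png",q[:,:,::-1]); print(o['position'],o['ft_force'])
```

```text
[ 0.58116368 -0.10916751 -0.01129508] [ 0.21319613  0.83504995 -0.6242988 ]
```

View pics/c8.png

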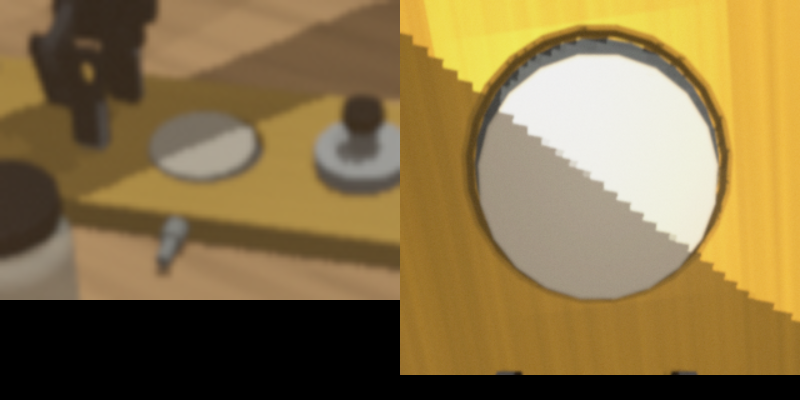

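The stone looks seated: the scene crop (205,145) shows it nearly flush and level, and the wrist crop shows a thin crescent at the far side only. I check this numerically from both views.

Run:
```python
from h import *
def fit(im,i,near,roi,S0,V0,zs):
    H,S,V=cv2.split(cv2.cvtColor(im,cv2.COLOR_RGB2HSV)); m=np.zeros(S.shape,bool); m[roi]=1
    c=biggest((S<S0)&(V>V0)&m,near); h=cv2.convexHull(c).reshape(-1,2)
    for z in zs:
        P=cast(h,i,z); print(z,*circ(P),"minmax axes mm",(np.array(cv2.fitEllipse((P*1e4).astype(np.float32))[1])/10).round(1))
i=camera_info("wrist"); fit(np.load("w.npy"),i,(320,140),np.s_[15:260,210:430],80,135,(.022,.026,.032))
fit(camera("scene"),camera_info("scene"),(281,261),np.s_[240:282,255:305],70,110,(.022,.026))
fit(camera("top"),camera_info("top"),(345,228),np.s_[205:250,325:365],60,110,(.022,.026))
```

```text
0.022 [ 0.57043938 -0.0456836 ] 0.03143478157575569 minmax axes mm [62.8 63. ]
0.026 [ 0.57037752 -0.04546615] 0.03054499725070418 minmax axes mm [61.  61.2]
0.032 [ 0.57028473 -0.04513997] 0.029210320763127233 minmax axes mm [58.3 58.5]
0.022 [ 0.57202637 -0.04854469] 0.03133728812182178 minmax axes mm [61.8 63.8]
0.026 [ 0.57624553 -0.04546621] 0.031167641578148837 minmax axes mm [61.5 63.5]
0.022 [ 0.57071606 -0.03903644] 0.025474600797048844 minmax axes mm [30.3 56.7]
0.026 [ 0.57016416 -0.03890722] 0.025384680271693234 minmax axes mm [30.2 56.5]
```

{"op": "move_arm", "data": {"moves": [[[-0.5, 0, -1], [0, 0, 0], 0.5], [[0, 0, -1], [0, 0, 0], 0.5], [[0, 0, -1], [0, 0, 0], 0.5], [[-1, 0, -1], [0, 0, 0], 0.5], [[-1, 0, -1], [0, 0, 0], 0.5]]}}

```text
clock: 17.3
position: [0.5938, -0.1674, 0.1145]
ee_rot: [0.633, 0.774, 0.0, -0.0]
ft_force: [-0.3, -0.1, -0.6]
grip_width: 0.501
```

{"op": "move_arm", "data": {"moves": [[[-1, 0, -1], [0, 0, 0], 0.5], [[-1, 0, 0], [0, 0, 0], 0.5], [[-1, 0, 0], [0, 0, 0], 0.5], [[0, 0, 0], [0, 0, 0], 0.5]]}}

```text
clock: 17.8
position: [0.6079, -0.2431, 0.1385]
ee_rot: [0.634, 0.773, -0.0, 0.0]
ft_force: [-0.4, 0.5, -0.6]
grip_width: 0.497
```

Run:
```python
from h import *
b=camera("scene"); cv2.imwrite("pics/f.png",cv2.resize(b[190:320,120:370],(800,416),interpolation=cv2.INTER_CUBIC)[:,:,::-1]); print(get_obs()['position'],get_obs()['ft_force'])
```

```text
[ 0.60819121 -0.24146986  0.13834813] [-0.83759518  0.13625804 -0.57659154]
```

View pics/f.png

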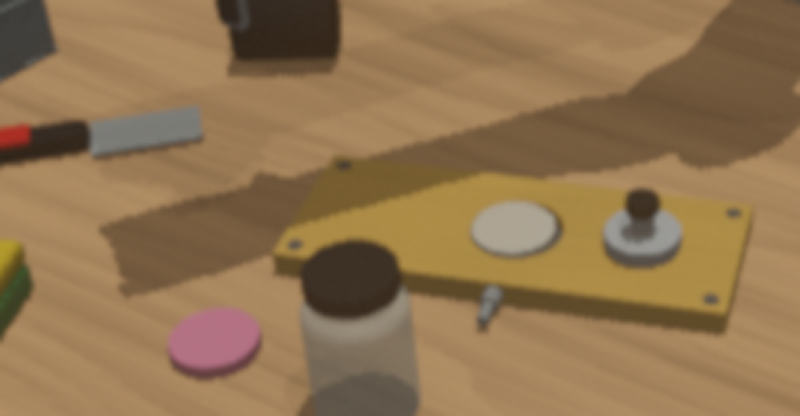

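The stone lies flush in the recess at (515,228). The cap (642,235), jar, scraper and mallet look undisturbed, and the hand is clear.

```bash
python3 -c "from workcell import hand_in; print(hand_in())"
```

```text
the job is handed in; nothing more can be done
None
```

I pushed the pale stone across the plate with a half-open two-finger cradle until it dropped into the recess. I then backed the hand off and handed in at about 18 s.

- **Seating:** the wrist view fits the stone's outline as a circle of 62.8 × 63.0 mm at the seated height. Its centre is about 1 mm from the recess centre as fitted in an earlier wrist view. That fits a stone lying flat on the floor; its height was not measured directly.
- **Surroundings:** in the last picture the stone is level and nearly flush. The cap, jar, scraper and mallet look undisturbed and nothing touches the robot. The sieve and thermometer were outside that crop and I did not check them again.

**What went wrong or disagreed:**
- **First push missed:** the half-open fingertips stand about 34 mm behind the reported TCP, so the first stroke passed over the stone without moving it. I lowered until they touched the plate (about 6 N), then raised 3 mm.
- **Top camera check failed:** the arm blocked the view at that moment, so I did not use its stone fit.
- **Calibration differences:** the scene camera's centre is about 3 mm from the wrist's. The first top-view recess centre differs from the wrist's by about 4 mm. I trusted the wrist view, where stone and recess share the same calibration.

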